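# Pack a balm and roll-on gift set

## Robot

A 6-joint arm with a two-finger parallel gripper is mounted at the origin on the work surface. World frame = base frame: x ahead of the robot, y to its left, z up, the work surface at z = 0. Lengths are in m, angles in degrees, forces in N, time in s.
With the tool pointing down it reaches from about 0.25 to 0.725 m from the base axis. Payload 9.7 kg.
Tool frame: the origin (TCP) lies midway between the tips of the shut fingers; the grasp point (between the pads) lies 19 mm behind it; z points along the fingers, y is the line along which they close (so a half turn about z gives the same grasp; the last joint's range is limited). The gripper opens to 85 mm and grips with 20 to 120 N. Pads are 22 mm wide; open, the fingers measure 114 mm over their backs; the gripper's body (76 mm by 85 mm) begins 54 mm behind the grasp point. The pads swing forward as they close: fully open they stand 13 mm farther back than shut.
Start: joints at [67.781, 4.979, 10.078, 95.1, 0, 90], TCP at [0.208, 0.509, 0.194] pointing down, gripper open.
Joint ranges: [-179.16, 179.16], [-48.56, 103.87], [-65.8, 70.77], [-126.05, 130.52], [-82.76, 87.17], [-180, 180]. Speed limits (degrees/s): [127.2, 127.2, 147.25, 180, 180, 180].

## Interface

Orientations are given as [roll, pitch, yaw] about the fixed x, y, z axes, in that order (R = Rz(yaw) Ry(pitch) Rx(roll)).
In Python, from workcell import * gives the robot as it stands.
- The arm moves only by the tool servo_tool, never from a script. Its argument "moves" is a list of rows, each a list of 4 numbers: the shift along the world's x, y, z in cm, then the turn about the world's z in rad. A call has 1 to 20 rows; each row is the pose to reach, as a shift and turn from the pose commanded when the call began; what a row does not reach only later rows make up. A row lasts 1/12 s, in which the tool goes at most 41.7 mm and 7.16 degrees, less where a joint would pass 70% of its speed; a pose out of reach is approached as far as the arm can. A call with a gripper value outside its range is refused whole. "claw" is the closure, from 0 (fully open) to 1 (shut), set as the call begins (left out, the last holds). The fingers move at their own pace and stop on an object; "force" is the grip in N (left out, the last holds). Time passes only in rows, so rows that repeat a pose let the fingers close. It gives the time, the measured TCP pose, the force, the opening and the grip force at its end, in the units of the state.
- get_obs(): the state, without advancing time (a new reading comes with each control period).
- camera(name): name is "scene" or "side" or "wrist"; returns the picture (384x512x3 uint8, red, green, blue); there is no depth.
- get_calibration(name): a dict with "fx", "fy", "cx", "cy" (pixels), "rvec" (rotation vector, rad) and "tvec" (3), from world to camera coordinates, as OpenCV has them; the wrist camera has in their place "tool_from_camera" (4x4, takes a point from camera to tool coordinates, whose origin is the TCP and whose axes are the flange's). Camera axes: x right, y down, z forward; pixel columns grow to the right and rows downward; lengths in m; the calibration is good to about 2 mm. A picture is of the moment at which its call begins: read the wrist's pose just before it. get_calibration takes no time and is no camera call.
- job_done(): hands the job in; it is judged then, once.
The state is a dict: "time": time; "q": joint angles; "qd": joint speeds; "joint_efforts": joint torques, N m; "ee_pos": TCP position; "tcp_rot": TCP orientation; "wrist_force": force on the tool from outside, world axes, zero at the start; "torque": the same for the moment, N m; "opening": finger opening in m; "grasp_force": force on a finger pad.
Only numpy, scipy, OpenCV 4.12 (cv2) and the standard library are available. Lean on these libraries where they do the work, as an engineer would, in place of code of your own. Each camera call takes 0.05 s, during which the arm holds its last target. There are 200 camera calls.

## Task

Pack one gift set in the open cardboard tray, in this order: lay the plywood insert flat in the tray, stand the large jar in its wide pocket, stack the small jar centrally on the large jar's lid, and last stand the bottle in the narrow pocket. Everything must end upright, fully seated and let go, and the phone, sticky notes, stamp and mug must be left where they are.

Things in the scene. Friction and masses are not known exactly. Their poses are not given: they have to be found in the camera images.
- carton: Open shallow cardboard tray, empty, fixed to the table: 172 (its x) by 108 (y) mm outside, 166 by 102 inside, walls 20 mm high, floor 3 mm thick. The insert fits with 8 mm of play on each side, either way round. Origin: centre of its underside, on the table; z up.
- insert: Loose plywood plate 150 (its x) by 86 (y) by 12 mm, about 120 g, flat on the table. Two round pockets 8 mm deep (floor 4 mm above underside): wide, 74 mm across, at x = -32, y = 0 mm; narrow, 40 mm across, at x = +46, y = 0. A grip rib stands at x = +15, y = 0: 10 mm thick along x, 34 long along y, top 47 mm above underside. Origin: centre of its underside; z up.
- jar_large: Loose squat amber glass jar with a flat aluminium lid, 62 mm in diameter, 42 mm high (the lid is the upper 18 mm), about 140 g, upright. Origin: centre of its underside; z up.
- jar_small: Loose small amber glass jar with a flat aluminium lid, 44 mm in diameter, 30 mm high, about 60 g, upright. Origin: centre of its underside; z up.
- bottle: The one loose roll-on bottle: white cylinder, 30 mm in diameter, orange band, 55 mm high, with a brass-coloured slant-topped cap 29 mm in diameter; straight-sided to 88 mm, about 93 mm high in all, 60 g; stands alone on the open table (those in the clear bin at the side are not needed). Origin: centre of its underside; z up.
- stamp: Bystander: hand stamp, 36 mm square rubber foot and turned dark wood handle, 58 mm high. Leave alone. Origin: centre of its underside.
- notes: Bystander: pad of yellow sticky notes, 60 by 60 by 18 mm. Leave alone. Origin: centre of its underside.
- phone: Bystander: grey and black phone lying flat, 150 by 72 by 9 mm. Leave alone. Origin: centre of its underside.
- mug: Bystander: white mug, 78 mm in diameter, 85 mm high, its handle to its own +y. Leave alone. Origin: centre of its underside.
There are look-alikes about, which are no part of the job. Of the things like the insert, leave any that is purple; of the rest the larger one is meant. Of the things that look like the bottle, take the one that is farthest from the robot's base at the start.

How it is judged (in metres and radians):
On the way, in this order (a step that is already met when the one before it is completed fails the run):
1. the insert lies flat on the floor of the cardboard tray, let go (z of insert in the frame of carton between 0 and 0.006 m and x of insert in the frame of carton between -0.013 and 0.013 m and y of insert in the frame of carton between -0.013 and 0.013 m and angle between insert's own z axis and vertical below 0.08 rad and contact force between the fingers and insert below 0.1 N), for 0.2 s.
2. the large jar stands in the insert's wide pocket, let go (z of insert in the frame of carton between 0 and 0.006 m and x of insert in the frame of carton between -0.013 and 0.013 m and y of insert in the frame of carton between -0.013 and 0.013 m and angle between each of insert, jar_large's own z axis and vertical below 0.08 rad and z of jar_large in the frame of insert between 0 and 0.0075 m and x of jar_large in the frame of insert between -0.042 and -0.022 m and y of jar_large in the frame of insert between -0.01 and 0.01 m and contact force between the fingers and jar_large below 0.1 N), for 0.2 s.
3. the small jar stands on the large jar's lid, let go (z of insert in the frame of carton between 0 and 0.006 m and x of insert in the frame of carton between -0.013 and 0.013 m and y of insert in the frame of carton between -0.013 and 0.013 m and angle between each of insert, jar_large, jar_small's own z axis and vertical below 0.08 rad and z of jar_large in the frame of insert between 0 and 0.0075 m and x of jar_large in the frame of insert between -0.042 and -0.022 m and y of jar_large in the frame of insert between -0.01 and 0.01 m and z of jar_small in the frame of jar_large between 0.039 and 0.045 m and horizontal distance between jar_small and jar_large below 0.012 m and contact force between the fingers and jar_small below 0.1 N), for 0.2 s.
4. the bottle stands in the insert's narrow pocket, let go (z of insert in the frame of carton between 0 and 0.006 m and x of insert in the frame of carton between -0.013 and 0.013 m and y of insert in the frame of carton between -0.013 and 0.013 m and angle between each of insert, jar_large, jar_small, bottle's own z axis and vertical below 0.08 rad and z of jar_large in the frame of insert between 0 and 0.0075 m and x of jar_large in the frame of insert between -0.042 and -0.022 m and y of jar_large in the frame of insert between -0.01 and 0.01 m and z of jar_small in the frame of jar_large between 0.039 and 0.045 m and horizontal distance between jar_small and jar_large below 0.012 m and z of bottle in the frame of insert between 0 and 0.0075 m and x of bottle in the frame of insert between 0.036 and 0.056 m and y of bottle in the frame of insert between -0.01 and 0.01 m and contact force between the fingers and bottle below 0.1 N), for 0.2 s.
At the end, for the whole second after the job is handed in: Insert flat in the tray (underside within 6 mm of the table, 13 mm of centre); large jar and bottle on the floors of their pockets (10 mm of centre, 3.5 mm of floor); small jar on the large jar's lid (12 mm of centre, 3 mm of height); all upright (0.08 rad), released, at rest (z of insert in the frame of carton between 0 and 0.006 m and x of insert in the frame of carton between -0.013 and 0.013 m and y of insert in the frame of carton between -0.013 and 0.013 m and angle between each of insert, jar_large, jar_small, bottle's own z axis and vertical below 0.08 rad and z of jar_large in the frame of insert between 0 and 0.0075 m and x of jar_large in the frame of insert between -0.042 and -0.022 m and y of jar_large in the frame of insert between -0.01 and 0.01 m and z of jar_small in the frame of jar_large between 0.039 and 0.045 m and horizontal distance between jar_small and jar_large below 0.012 m and z of bottle in the frame of insert between 0 and 0.0075 m and x of bottle in the frame of insert between 0.036 and 0.056 m and y of bottle in the frame of insert between -0.01 and 0.01 m and linear speed of each of insert, jar_large, jar_small, bottle below 0.02 m/s); the robot touches nothing.
It fails at once if the phone is pushed more than 20 mm from its place (distance of phone from where it was at the start of the episode above 0.02 m).
It fails at once if the notes is pushed more than 20 mm from its place (distance of notes from where it was at the start of the episode above 0.02 m).
It fails at once if the stamp is pushed more than 20 mm from its place (distance of stamp from where it was at the start of the episode above 0.02 m).
It fails at once if the mug is pushed more than 20 mm from its place (distance of mug from where it was at the start of the episode above 0.02 m).
It also fails if it takes over 96 s, if anything falls off the work surface, if the arm or the gripper's body presses on something with over 40 N, if the wrist force passes 120 N, or if a joint passes its speed limit or range.

## Working session

There is one attempt and no reset: what is moved stays moved. The work goes in short steps, Python scripts to look and compute and a tool call to move; the robot and the scene stay as the last step left them, time stands still between calls to the robot, and variables do not carry over. Pictures are saved under pics/ and viewed, at most 20 in all, crops included, and the job is handed in when it is done.

Besides the shell and the picture viewer there is one more tool, called after "Request:" by a JSON object that holds its "op" and its "data". servo_tool: Moves the arm, as the interface text tells. Its arguments: {"type":"object","properties":{"moves":{"type":"array","items":{"type":"array","items":{"type":"number"}}},"claw":{"type":"number"},"force":{"type":"number"}},"required":["moves"]}

```bash
mkdir -p pics; cat > h.py <<'E'
from workcell import *
import numpy as np, cv2
from scipy.spatial.transform import Rotation as Ro
def save(n,im,f=None):
    if f: im=cv2.resize(im,None,fx=f,fy=f,interpolation=cv2.INTER_CUBIC)
    cv2.imwrite(f'pics/{n}.png',np.ascontiguousarray(im[...,::-1]))
def cam(name,obs=None):
    c=get_calibration(name)
    K=np.array([[c['fx'],0,c['cx']],[0,c['fy'],c['cy']],[0,0,1]])
    if name=='wrist':
        o=obs or get_obs(); T=np.eye(4); T[:3,:3]=Ro.from_euler('xyz',o['tcp_rot'],degrees=True).as_matrix(); T[:3,3]=o['ee_pos']
        M=T@np.array(c['tool_from_camera']); return K,M[:3,:3],M[:3,3]
    R=cv2.Rodrigues(np.array(c['rvec'],float))[0]; return K,R.T,-R.T@np.array(c['tvec'])
def ray(C,uv,z):
    K,R,p=C; uv=np.atleast_2d(np.array(uv,float)); d=(R@np.linalg.inv(K)@np.c_[uv,np.ones(len(uv))].T).T
    return p+d*((z-p[2])/d[:,2:3])
def proj(C,P):
    K,R,p=C; q=(K@R.T@(np.atleast_2d(P)-p).T).T; return q[:,:2]/q[:,2:]
E
python3 - <<'E'
from h import *
for n in ('scene','side','wrist'):
    o=get_obs(); im=camera(n); np.save(n,im); save(n+'0',im,1.5)
    C=cam(n,o); print(n,C[2].round(3),C[1][:,2].round(3), C[0][0,0])
print(o)
E
```

```text
scene [ 1.304 -0.654  0.802] [-0.625  0.494 -0.604] 450.7982035481894
side [ 0.446 -0.781  0.654] [ 0.049  0.78  -0.624] 366.98843129277077
wrist [0.14  0.536 0.373] [ 0.261 -0.107 -0.96 ] 310.27551862472296
{'time': 0.1, 'q': array([ 6.77807865e+01,  5.00588157e+00,  1.00391519e+01,  9.50988746e+01,
       -1.20528163e-03,  9.00002571e+01]), 'qd': array([ 0.02761383, -0.08683036,  0.09208351,  0.08749336,  0.07378479,
        0.04569055]), 'joint_efforts': array([-3.96620089e-04, -5.21564233e+01,  4.65654051e+01,  1.60863146e-02,
       -7.20857452e-05, -7.74384290e-08]), 'ee_pos': array([0.20789668, 0.50892939, 0.19297523]), 'tcp_rot': array([-1.79934396e+02,  1.20557523e-03,  1.57780531e+02]), 'wrist_force': array([-0.13358141, -0.28206173, -0.07900291]), 'torque': array([-0.00022509, -0.00837774, -0.04854904]), 'grasp_force': 0.0, 'opening': 0.08535254023906884}
```

View pics/scene0.png

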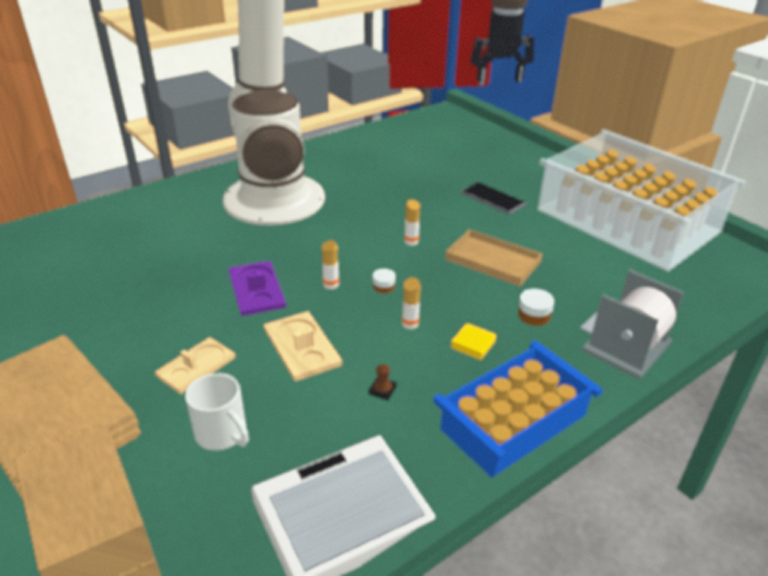

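View pics/side0.png

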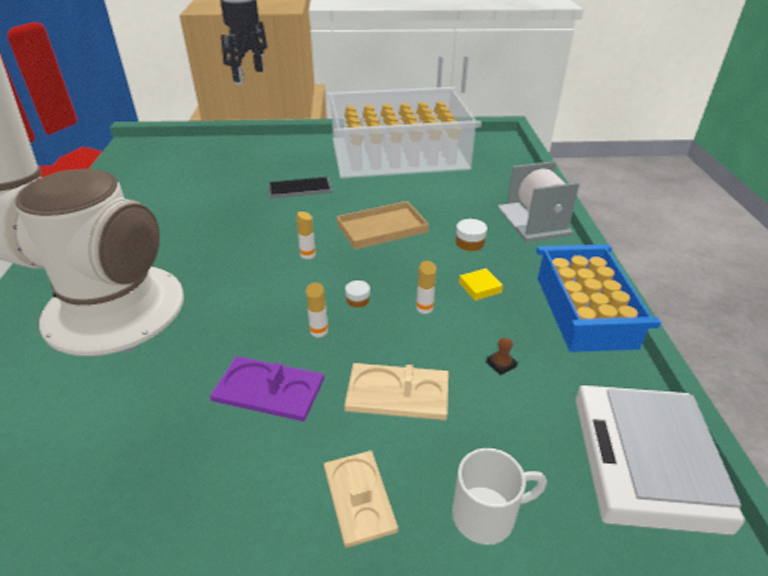

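Scene picture: insert candidates are the purple plate (257,287), wood plate A (302,345) and wood plate B (196,364). Bottle candidates stand at (412,222), (330,265) and (411,303). The large jar is at (536,306), the small jar at (384,281) and the tray at (494,256). In the side picture, A is at (398,390), B at (360,497) and the bottles at (306,235), (317,310) and (426,287).

```bash
python3 - <<'E'
from h import *
S=np.load('side.npy');A=np.load('scene.npy');Cs=cam('side');Ca=cam('scene')
def blobs(im,lo,hi,mina=25):
    h=cv2.cvtColor(im,cv2.COLOR_RGB2HSV); m=cv2.inRange(h,lo,hi)
    cs,_=cv2.findContours(m,cv2.RETR_EXTERNAL,cv2.CHAIN_APPROX_NONE); return [c for c in cs if cv2.contourArea(c)>mina]
def rect(c,C,z):
    P=ray(C,c[:,0]+0.0,z)[:,:2]*1000; r=cv2.minAreaRect(P.astype(np.float32)); return np.round(r[0],1),np.round(r[1],1),round(r[2],1)
for nm,im,C in(('side',S,Cs),('scene',A,Ca)):
    print(nm,'wood')
    for c in blobs(im,(8,50,90),(26,255,255),150):
        x,y,w,h=cv2.boundingRect(c)
        if 150<x*1.5+y*0 or nm=='scene': print((int((x+w/2)*1.5),int((y+h/2)*1.5)),rect(c,C,.012),rect(c,C,.020))
    print('white')
    for c in blobs(im,(0,0,165),(179,60,255),40):
        x,y,w,h=cv2.boundingRect(c)
        if w<60: print((x*1.5,y*1.5,w*1.5,h*1.5),rect(c,C,.0),rect(c,C,.03),rect(c,C,.042))
# bottles: base pixels by eye (1.5x) on the table, both views
for u in ((307,257),(318,335),(426,312)): print('side bottle base',ray(Cs,np.array(u)/1.5,0).round(3))
for u in ((412,244),(331,288),(411,327)): print('scene bottle base',ray(Ca,np.array(u)/1.5,0).round(3))
for n,u,v,z in(('jarL',(472,229),(537,298),.042),('jarS',(358,287),(384,275),.03),('stamp',(502,362),(382,388),0),('notes',(480,280),(474,337),.018),('mug',(487,525),(217,440),0),('phone',(300,187),(493,197),.009),('tray',(382,224),(494,256),.01)):
  print(n,ray(Cs,np.array(u)/1.5,z).round(3),ray(Ca,np.array(v)/1.5,z).round(3))
save('crop1',S[225:375,130:330],3.5)
E
```

```text
side wood
(360, 499) (array([ 436.5, -398.1]), array([ 67.3, 119.3]), 14.3) (array([ 436.6, -402.9]), array([ 66.4, 117.8]), 14.3)
(396, 391) (array([ 498.2, -223.7]), array([101.2, 150.6]), 80.9) (array([ 497.6, -230.6]), array([100. , 148.7]), 80.9)
(315, 297) (array([362.7,   0.7]), array([30.9, 87.1]), 5.2) (array([363.7,  -9. ]), array([30.5, 86. ]), 5.2)
(427, 275) (array([575. ,  59.2]), array([87.4, 32.2]), 82.9) (array([573.4,  48.7]), array([86.3, 31.8]), 82.9)
(595, 287) (array([885.5,  12.3]), array([109.8, 184.2]), 0.2) (array([880. ,   2.4]), array([108.4, 181.9]), 0.2)
(383, 225) (array([498.7, 248.7]), array([184.1, 135.4]), 20.4) (array([498. , 235.9]), array([181.8, 133.8]), 20.4)
(436, 111) (array([688.1, 899.1]), array([110.5, 175.7]), 5.2) (array([685.1, 878.2]), array([109.1, 173.5]), 5.2)
(253, 60) (array([ -27.9, 1691.4]), array([ 637.4, 1723.8]), 5.3) (array([ -22. , 1660.6]), array([ 629.5, 1702.3]), 5.3)
white
(457.5, 448.5, 88.5, 96.0) (array([ 605.4, -391.4]), array([139.7, 104.3]), 43.5) (array([ 598.1, -409.3]), array([133.3,  99.5]), 43.5) (array([ 595
[... 7068 characters left out ...]
250.9]), array([108. , 163.3]), 71.7) (array([-1758.5,   236.8]), array([106.3, 160.7]), 71.7)
side bottle base [[0.339 0.144 0.   ]]
side bottle base [[ 0.371 -0.089  0.   ]]
side bottle base [[ 0.564 -0.038  0.   ]]
scene bottle base [[0.349 0.147 0.   ]]
scene bottle base [[ 0.381 -0.085  0.   ]]
scene bottle base [[ 0.569 -0.031  0.   ]]
jarL [[0.68  0.169 0.042]] [[0.679 0.18  0.042]]
jarS [[0.442 0.003 0.03 ]] [[0.44  0.002 0.03 ]]
stamp [[ 0.674 -0.167  0.   ]] [[ 0.665 -0.169 -0.   ]]
notes [[0.673 0.029 0.018]] [[0.673 0.029 0.018]]
mug [[ 0.594 -0.44   0.   ]] [[ 0.606 -0.438  0.   ]]
phone [[0.307 0.425 0.009]] [[0.309 0.429 0.009]]
tray [[0.498 0.247 0.01 ]] [[0.497 0.249 0.01 ]]
```

View pics/crop1.png

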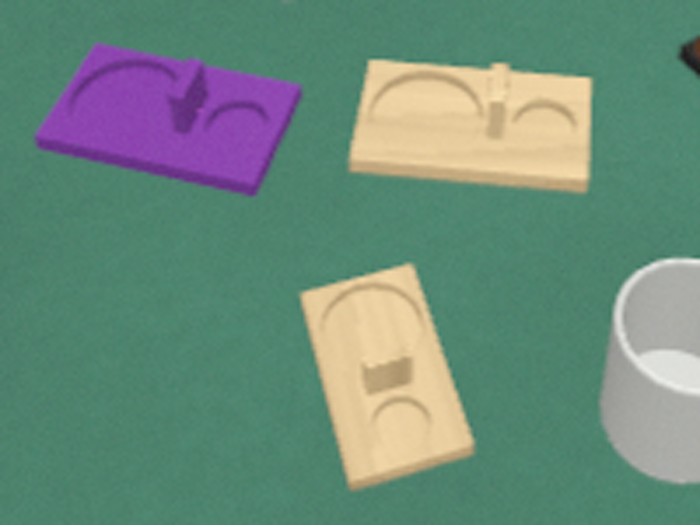

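The insert is wood plate A: it is not purple and it measures 150 x ~90 mm, against 120 mm for B. The bottle is the one at side (426,287), radius about 0.57 m. The crop shows A's wide pocket on its left and its rib at crop (497,100). I'll hover over A and refine with the wrist camera.

Request:
{"op": "servo_tool", "data": {"moves": [[30.5, -73.7, 2, -1.342], [30.5, -73.7, 2, -1.342], [30.5, -73.7, 2, -1.342], [30.5, -73.7, 2, -1.342], [30.5, -73.7, 2, -1.342], [30.5, -73.7, 2, -1.342], [30.5, -73.7, 2, -1.342], [30.5, -73.7, 2, -1.342], [30.5, -73.7, 2, -1.342], [30.5, -73.7, 2, -1.342], [30.5, -73.7, 2, -1.342], [30.5, -73.7, 2, -1.342], [30.5, -73.7, 2, -1.342], [30.5, -73.7, 2, -1.342], [30.5, -73.7, 2, -1.342], [30.5, -73.7, 2, -1.342], [30.5, -73.7, 2, -1.342], [30.5, -73.7, 2, -1.342], [30.5, -73.7, 2, -1.342], [30.5, -73.7, 2, -1.342]], "claw": 0}}

```text
time: 1.82
ee_pos: [0.5141, -0.2329, 0.2113]
tcp_rot: [-179.9, 0.0, 80.7]
wrist_force: [1.6, 0.0, 0.6]
opening: 0.0851
grasp_force: 0.0
```

Request:
{"op": "servo_tool", "data": {"moves": [[0, 0, 0, 0], [0, 0, 0, 0], [0, 0, 0, 0], [0, 0, 0, 0]]}}

```text
time: 2.15
ee_pos: [0.5128, -0.2265, 0.2142]
tcp_rot: [180.0, 0.0, 81.0]
wrist_force: [-0.4, -0.6, -0.0]
opening: 0.0854
grasp_force: 0.0
```

```bash
python3 - <<'E'
from h import *
o=get_obs(); im=camera('wrist'); np.save('w1',im); C=cam('wrist',o)
print(o['ee_pos'],o['tcp_rot'],C[2],C[1][:,2])
h=cv2.cvtColor(im,cv2.COLOR_RGB2HSV); m=cv2.inRange(h,(8,50,90),(26,255,255))
cs,_=cv2.findContours(m,cv2.RETR_EXTERNAL,cv2.CHAIN_APPROX_NONE); 
for c in cs:
  if cv2.contourArea(c)>500:
    r=cv2.minAreaRect((ray(C,c[:,0],.012)[:,:2]*1000).astype(np.float32)); print(cv2.boundingRect(c),r)
save('w1',im,1.5)
E
```

```text
[ 0.51276554 -0.22653809  0.21420941] [1.79957365e+02 2.72132526e-03 8.09738055e+01] [ 0.52256912 -0.15638307  0.39373243] [-0.0434479  -0.27789909 -0.95962721]
(416, 360, 42, 24) ((741.7103271484375, -605.4457397460938), (45.00410461425781, 65.10198974609375), 80.9237060546875)
(180, 236, 77, 84) ((436.2421569824219, -391.6860046386719), (69.2484130859375, 118.8257064819336), 14.293492317199707)
(180, 120, 125, 70) ((497.0123596191406, -223.1577911376953), (86.71250915527344, 150.72752380371094), 80.95863342285156)
(54, 19, 52, 41) ((339.439208984375, -63.341121673583984), (38.11922073364258, 56.87955093383789), 70.67745971679688)
```

View pics/w1.png

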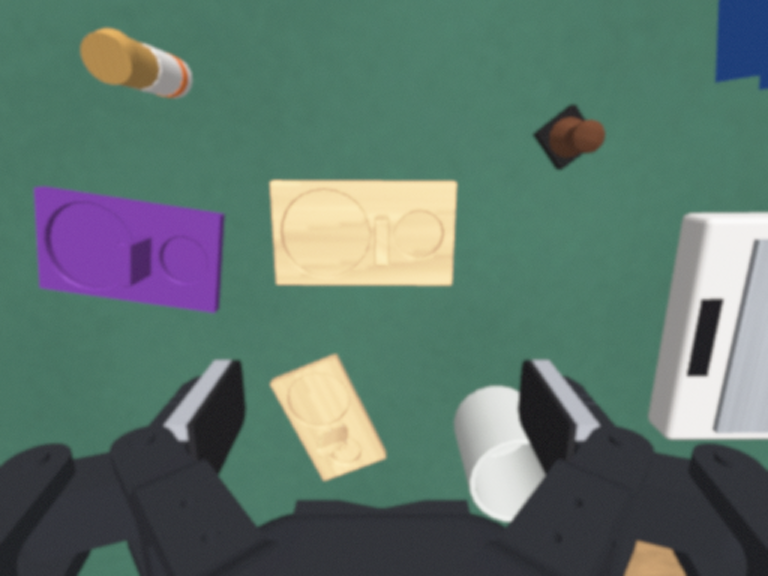

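The wrist picture shows plate A at (365,232). It measures 150.7 x 86.7 mm, centred at (0.497,-0.223) at -9.0°, with its rib under the gripper. Going down to grip the rib.

Request:
{"op": "servo_tool", "data": {"moves": [[-0.1, 0.1, -4, 0], [-0.1, 0.1, -8, 0], [-0.1, 0.1, -12, 0], [-0.1, 0.1, -15, 0], [-0.1, 0.1, -17, 0], [-0.1, 0.1, -18.5, 0], [-0.1, 0.1, -19.6, 0], [-0.1, 0.1, -19.6, 0], [-0.1, 0.1, -19.6, 0], [-0.1, 0.1, -19.6, 0]]}}

```text
time: 3.03
ee_pos: [0.5127, -0.2269, 0.0191]
tcp_rot: [179.9, 0.0, 80.9]
wrist_force: [-0.5, 0.4, 0.2]
opening: 0.0855
grasp_force: 0.0
```

Request:
{"op": "servo_tool", "data": {"moves": [[0, 0, 0, 0], [0, 0, 0, 0], [0, 0, 0, 0], [0, 0, 0, 0], [0, 0, 0, 0], [0, 0, 0, 0], [0, 0, 0, 0], [0, 0, 0, 0], [0, 0, 0, 0], [0, 0, 0, 0]], "claw": 1, "force": 50}}

```text
time: 3.87
ee_pos: [0.512, -0.2269, 0.0176]
tcp_rot: [-180.0, 0.0, 80.9]
wrist_force: [0.1, -0.6, 0.3]
opening: 0.0003
grasp_force: 0.0
```

Request:
{"op": "servo_tool", "data": {"moves": [[0, 0, 0.5, 0], [0, 0, 1.5, 0], [0, 0, 3, 0], [0, 0, 5, 0], [0, 0, 7.5, 0], [0, 0, 10, 0], [0, 0, 12, 0], [0, 0, 12, 0], [0, 0, 12, 0]]}}

```text
time: 4.62
ee_pos: [0.5128, -0.2272, 0.1397]
tcp_rot: [179.8, 0.0, 80.9]
wrist_force: [0.2, -0.2, -0.2]
opening: 0.0
grasp_force: 0.0
```

```bash
python3 - <<'E'
from h import *
o=get_obs(); im=camera('wrist'); C=cam('wrist',o)
s=camera('side')
save('w2',np.vstack([im,cv2.resize(s[200:350,150:350],(512,384))]),0.78)
E
```

```text
(no output)
```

View pics/w2.png

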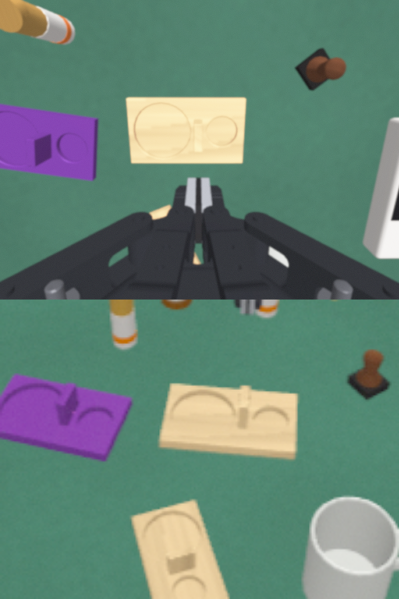

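```bash
python3 - <<'E'
from h import *
o=get_obs(); p=np.array(o['ee_pos']); R=Ro.from_euler('xyz',o['tcp_rot'],degrees=True).as_matrix()
print(p,R[:,2])
s=camera('side');a=camera('scene');w=camera('wrist')
for n,im in(('side',s),('scene',a),('wrist',w)):
    C=cam(n,o); q=proj(C,[p,p-R[:,2]*.019,[.5118,-.2256,.047],[.5118,-.2256,.012]]); print(n,q.round(1))
    im=im.copy()
    for u in q: cv2.circle(im,tuple(int(v) for v in u.round()),1,(255,0,0),-1)
    u=q[0]; 
    x0=int(np.clip(u[0]-60,0,392)); y0=int(np.clip(u[1]-60,0,234))
    save('d_'+n,im[y0:y0+150,x0:x0+120],2.2)
ims=[cv2.imread(f'pics/d_{n}.png') for n in('side','scene','wrist')]
cv2.imwrite('pics/d.png',np.hstack(ims))
E
```

```text
[ 0.51182619 -0.22679172  0.13735114] [-3.17012775e-04  1.15989337e-04 -9.99999943e-01]
side [[272.8 218.9]
 [273.1 212.1]
 [271.4 248.5]
 [270.9 259. ]]
scene [[199.4 192.7]
 [198.9 186.5]
 [201.9 220.7]
 [202.7 230.9]]
wrist [[256.  216.1]
 [256.2 228.6]
 [255.2 177.8]
 [255.1 169.1]]
```

View pics/d.png

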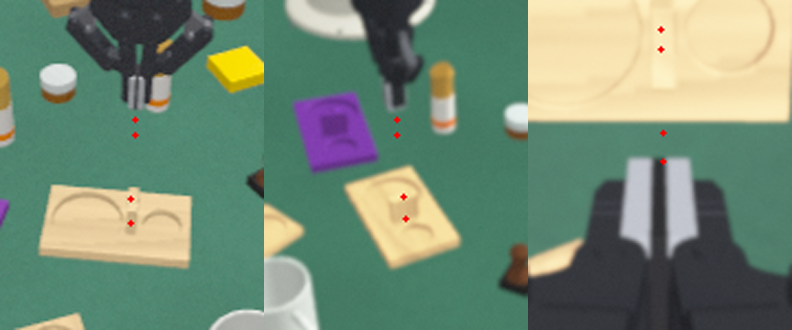

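Side and scene both show the actual fingertips well above the reported TCP: tip at crop y≈107, TCP dot at 135. I'll measure this offset.

```bash
python3 - <<'E'
from h import *
o=get_obs(); p=np.array(o['ee_pos'])
tips={'side':(273.8,206.6),'scene':(199.5,181.5)}
for n,off in(('side',(0,-.011)),('scene',(.0,-.011)),('scene',(0,0))):
    C=cam(n)
    for dz in (.02,.03,.035,.04,.045,.05): print(n,off,dz,(proj(C,p+[off[0],off[1],dz])-tips[n]).round(1))
P=cv2.triangulatePoints(*[C[0]@np.c_[C[1].T,-C[1].T@C[2]] for C in (cam('side'),cam('scene'))],np.array([tips['side']]).T,np.array([tips['scene']]).T)
print((P[:3]/P[3]).ravel(),p)
E
```

```text
side (0, -0.011) 0.02 [[-0.4  9. ]]
side (0, -0.011) 0.03 [[-0.2  5.3]]
side (0, -0.011) 0.035 [[-0.1  3.4]]
side (0, -0.011) 0.04 [[-0.1  1.5]]
side (0, -0.011) 0.045 [[ 0.  -0.4]]
side (0, -0.011) 0.05 [[ 0.1 -2.4]]
scene (0.0, -0.011) 0.02 [[-4.6  6.3]]
scene (0.0, -0.011) 0.03 [[-4.9  3. ]]
scene (0.0, -0.011) 0.035 [[-5.   1.3]]
scene (0.0, -0.011) 0.04 [[-5.1 -0.4]]
scene (0.0, -0.011) 0.045 [[-5.3 -2.1]]
scene (0.0, -0.011) 0.05 [[-5.4 -3.9]]
scene (0, 0) 0.02 [[-0.6  4.8]]
scene (0, 0) 0.03 [[-0.9  1.4]]
scene (0, 0) 0.035 [[-1.  -0.2]]
scene (0, 0) 0.04 [[-1.2 -1.9]]
scene (0, 0) 0.045 [[-1.3 -3.7]]
scene (0, 0) 0.05 [[-1.4 -5.4]]
[ 0.51278772 -0.22483134  0.17032578] [ 0.51150484 -0.22662293  0.13661716]
```

The tips sit about 37 mm higher than reported, while x and y agree, which explains the miss above the 47 mm rib. I'll open and go down with that offset, watching the force.

Request:
{"op": "servo_tool", "data": {"moves": [[0, 0, -2, 0], [0, 0, -4, 0], [0, 0, -6, 0], [0, 0, -7, 0], [0, 0, -8, 0], [0, 0, -8, 0], [0, 0, -8, 0], [0, 0, -8, 0], [0, 0, -8, 0], [0, 0, -8, 0]], "claw": 0}}

```text
time: 5.7
ee_pos: [0.5125, -0.2271, 0.0586]
tcp_rot: [179.9, 0.0, 80.9]
wrist_force: [-0.7, 0.4, 0.5]
opening: 0.0854
grasp_force: 0.0
```

Request:
{"op": "servo_tool", "data": {"moves": [[0, 0, -1.5, 0], [0, 0, -3, 0], [0, 0, -4.5, 0], [0, 0, -5.5, 0], [0, 0, -6.5, 0], [0, 0, -7, 0], [0, 0, -7.4, 0], [0, 0, -7.4, 0], [0, 0, -7.4, 0]]}}

```text
time: 6.45
ee_pos: [0.5122, -0.2269, -0.016]
tcp_rot: [180.0, 0.0, 80.9]
wrist_force: [-0.1, -0.6, -0.3]
opening: 0.0852
grasp_force: 0.0
```

Request:
{"op": "servo_tool", "data": {"moves": [[0, 0, 0, 0], [0, 0, 0, 0], [0, 0, 0, 0], [0, 0, 0, 0], [0, 0, 0, 0], [0, 0, 0, 0], [0, 0, 0, 0], [0, 0, 0, 0], [0, 0, 0, 0], [0, 0, 0, 0]], "claw": 1}}

```text
time: 7.28
ee_pos: [0.5121, -0.2269, -0.0162]
tcp_rot: [180.0, 0.0, 80.9]
wrist_force: [0.0, 0.5, 2.8]
opening: 0.0093
grasp_force: 49.3
```

Gripped at 9.3 mm opening. Lifting, and measuring the tray rim from both fixed views.

Request:
{"op": "servo_tool", "data": {"moves": [[0, 0, 0.5, 0], [0, 0, 1.5, 0], [0, 0, 3, 0], [0, 0, 5, 0], [0, 0, 7.5, 0], [0, 0, 10, 0], [0, 0, 12.5, 0], [0, 0, 14, 0], [0, 0, 14, 0], [0, 0, 14, 0], [0, 0, 14, 0]]}}

```text
time: 8.2
ee_pos: [0.5115, -0.2267, 0.1224]
tcp_rot: [-179.9, -0.0, 80.9]
wrist_force: [-0.3, 0.4, -1.6]
opening: 0.0091
grasp_force: 48.9
```

```bash
python3 - <<'E'
from h import *
o=get_obs(); print(o['ee_pos'],o['opening'],o['grasp_force'])
for n,near in(('side',(-1,-1)),('scene',(1,-1))):
    im=np.load(n+'.npy'); C=cam(n)
    m=cv2.inRange(cv2.cvtColor(im,cv2.COLOR_RGB2HSV),(8,50,90),(26,255,255))
    u=proj(C,[.498,.245,0])[0]
    cs,_=cv2.findContours(m,cv2.RETR_EXTERNAL,cv2.CHAIN_APPROX_NONE)
    c=max(cs,key=lambda c:cv2.pointPolygonTest(c,tuple(float(v) for v in u),True))
    for yaw in (19,20.4,21.5):
        t=np.radians(yaw); A=np.array([[np.cos(t),np.sin(t)],[-np.sin(t),np.cos(t)]])
        e=[]
        for k in (0,1):
            v={}
            for s in (-1,1):
                z=0 if s==near[k] else .02
                l=(ray(C,c[:,0],z)[:,:2]@A.T)[:,k]
                v[s]=np.percentile(l,2) if s<0 else np.percentile(l,98)
            e.append(v)
        ctr=A.T@[(e[k][1]+e[k][-1])/2 for k in (0,1)]
        print(n,yaw,'size',[round((e[k][1]-e[k][-1])*1000,1) for k in (0,1)],ctr.round(4))
E
```

```text
[ 0.51152331 -0.22665407  0.12242232] 0.009077894009761863 48.90063464641571
side 19 size [np.float64(171.1), np.float64(107.1)] [0.4978 0.2503]
side 20.4 size [np.float64(170.9), np.float64(105.7)] [0.4977 0.2504]
side 21.5 size [np.float64(171.2), np.float64(107.1)] [0.4977 0.2501]
scene 19 size [np.float64(170.9), np.float64(105.2)] [0.4953 0.2481]
scene 20.4 size [np.float64(170.2), np.float64(103.3)] [0.4955 0.2479]
scene 21.5 size [np.float64(170.0), np.float64(104.5)] [0.4958 0.2481]
```

Tray: (0.4965,0.2495), yaw about 20.3°. Both views agree within 2.5 mm, and the size is close to 172 x 108 mm.

Request:
{"op": "servo_tool", "data": {"moves": [[0, 1, 0, 0], [0, 3, 0, 0.02], [0, 6, 0, 0.05], [0, 9, 0, 0.1], [0, 12, 0, 0.15], [0, 15, 0, 0.2], [0, 18, 0, 0.25], [0, 21, 0, 0.3], [0, 24, 0, 0.35], [0, 27, 0, 0.4], [0, 30, 0, 0.45], [0, 33, 0, 0.5], [0, 36, 0, 0.513], [0, 39, 0, 0.513], [0, 42, 0, 0.513], [-0.1, 44.5, 0, 0.513], [-0.1, 46.5, 0, 0.513], [-0.1, 48, 0, 0.513], [-0.1, 48, 0, 0.513], [-0.1, 48, 0, 0.513]]}}

```text
time: 9.87
ee_pos: [0.5103, 0.2535, 0.1227]
tcp_rot: [-179.9, 0.0, 110.4]
wrist_force: [-0.3, 0.0, -1.4]
opening: 0.009
grasp_force: 48.8
```

Request:
{"op": "servo_tool", "data": {"moves": [[0, 0, -1, 0], [0, 0, -3, 0], [0, 0, -5, 0], [0, 0, -7, 0], [0, 0, -8, 0], [0, 0, -9, 0], [0, 0, -9, 0], [0, 0, -9, 0]]}}

```text
time: 10.53
ee_pos: [0.511, 0.2528, 0.0337]
tcp_rot: [-180.0, 0.0, 110.2]
wrist_force: [-0.4, -0.5, -1.2]
opening: 0.0093
grasp_force: 48.8
```

```bash
python3 - <<'E'
from h import *
o=get_obs(); print(o['ee_pos'],o['tcp_rot'],o['opening'],o['grasp_force'])
w=camera('wrist'); s=camera('side')
save('p1',np.hstack([w,cv2.resize(s[90:210,190:350],(512,384))]),0.78)
E
```

```text
[0.51103769 0.25276586 0.0337257 ] [-1.79992575e+02  3.27052108e-03  1.10248418e+02] 0.00931365132124669 48.807456493377686
```

View pics/p1.png

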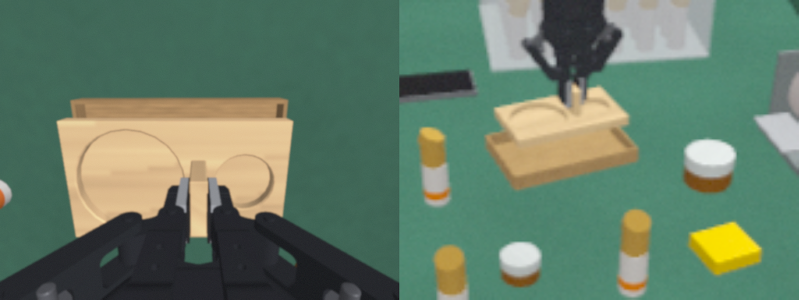

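The wrist picture shows the insert level and parallel to the tray. Its centre lies 15.6 mm left of the tool against 15.9 mm for the tray, so it is aligned. Lowering.

Request:
{"op": "servo_tool", "data": {"moves": [[0, 0, -1, 0], [0, 0, -2, 0], [0, 0, -3, 0], [0, 0, -3.6, 0], [0, 0, -4.1, 0], [0, 0, -4.4, 0], [0, 0, -4.6, 0], [0, 0, -4.6, 0], [0, 0, -4.6, 0]]}}

```text
time: 11.38
ee_pos: [0.5111, 0.2532, -0.0122]
tcp_rot: [180.0, -0.0, 110.3]
wrist_force: [-0.3, -0.3, -1.1]
opening: 0.009
grasp_force: 48.9
```

Request:
{"op": "servo_tool", "data": {"moves": [[0, 0, 0, 0], [0, 0, 0, 0], [0, 0, 0, 0], [0, 0, 0, 0], [0, 0, 0, 0], [0, 0, 0, 0], [0, 0, 0, 0], [0, 0, 0, 0]], "claw": 0}}

```text
time: 12.05
ee_pos: [0.511, 0.2532, -0.0124]
tcp_rot: [-180.0, 0.0, 110.3]
wrist_force: [-0.2, -0.1, -0.2]
opening: 0.0855
grasp_force: 0.0
```

Request:
{"op": "servo_tool", "data": {"moves": [[0, 0, 2, 0], [0, 0, 5, 0], [0, 0, 8, 0], [0, 0, 11, 0], [0, 0, 14, 0], [0, 0, 17, 0], [0, 0, 20, 0], [0, 0, 20, 0], [0, 0, 20, 0], [0, 0, 20, 0]]}}

```text
time: 12.88
ee_pos: [0.5109, 0.2531, 0.187]
tcp_rot: [-180.0, 0.0, 110.3]
wrist_force: [0.7, 0.7, -0.5]
opening: 0.0853
grasp_force: 0.0
```

```bash
python3 - <<'E'
from h import *
o=get_obs(); print(o['ee_pos'],o['tcp_rot']); C=cam('wrist',o)
w=camera('wrist'); np.save('w3',w); save('w3',w,1.2)
print(proj(C,[.68,.174,.042]),proj(C,[.4965,.2495,.01]))
E
```

```text
[0.51092559 0.25311995 0.18696731] [-1.79970328e+02  1.66235929e-03  1.10280146e+02]
[[365.60753642 276.08306706]] [[242.6071756  159.44844866]]
```

View pics/w3.png

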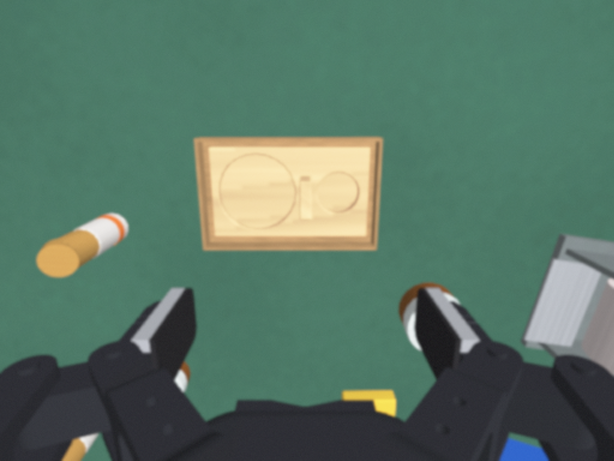

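The wrist picture shows the insert flat inside the tray, with the wide pocket at (257,191) and even margins. Moving over the large jar at (430,310).

Request:
{"op": "servo_tool", "data": {"moves": [[3, -1.4, 0, 0], [6, -2.8, 0, 0], [9, -4.2, 0, 0], [12, -5.6, 0, 0], [15, -7, 0, 0], [16.9, -7.9, 0, 0], [16.9, -7.9, 0, 0], [16.9, -7.9, 0, 0], [16.9, -7.9, 0, 0], [16.9, -7.9, 0, 0]]}}

```text
time: 13.77
ee_pos: [0.6791, 0.1747, 0.1875]
tcp_rot: [-180.0, -0.0, 110.3]
wrist_force: [-0.7, -0.4, 0.2]
opening: 0.0853
grasp_force: 0.0
```

```bash
cat > m.py <<'E'
from h import *
def lid(im,C,z,near):
    h=cv2.cvtColor(im,cv2.COLOR_RGB2HSV); m=cv2.inRange(h,(0,0,150),(179,50,255))
    cs,_=cv2.findContours(m,cv2.RETR_EXTERNAL,cv2.CHAIN_APPROX_NONE)
    out=[]
    for c in cs:
        if cv2.contourArea(c)>150:
            P=ray(C,c[:,0],z)[:,:2]*1000; (x,y),r=cv2.minEnclosingCircle(P.astype(np.float32))
            e=cv2.minAreaRect(P.astype(np.float32))
            out.append((cv2.boundingRect(c),round(x,1),round(y,1),round(2*r,1),np.round(e[1],1)))
    return [a for a in out if np.hypot(a[1]-near[0]*1000,a[2]-near[1]*1000)<60]
E
python3 - <<'E'
from m import *
o=get_obs(); print(o['ee_pos'],o['tcp_rot'])
C=cam('wrist',o); w=camera('wrist'); save('w4',w,1.2)
print(lid(w,C,.042,(.68,.174)))
# insert in tray from w3 (light wood)
im=np.load('w3.npy'); T={'ee_pos':[.5109256,.25312,.18696731],'tcp_rot':[-179.97,0.00166,110.28]}
C=cam('wrist',T); h=cv2.cvtColor(im,cv2.COLOR_RGB2HSV); m=cv2.inRange(h,(8,50,205),(26,130,255)); m=cv2.morphologyEx(m,cv2.MORPH_OPEN,np.ones((3,3)))
cs,_=cv2.findContours(m,cv2.RETR_EXTERNAL,cv2.CHAIN_APPROX_NONE)
for c in cs:
    if cv2.contourArea(c)>1000: print(cv2.boundingRect(c),cv2.minAreaRect((ray(C,c[:,0],.015)[:,:2]*1000).astype(np.float32)))
print('pockets',ray(C,np.array([[257.5,191],[337.5,192],[305.5,180]])/1.2,.015).round(4))
E
```

```text
[0.67911465 0.17469625 0.18748001] [-1.79965875e+02 -9.21005276e-03  1.10325162e+02]
[((227, 133, 59, 60), 678.2, 178.4, 64.7, array([62.2, 64. ]))]
(170, 117, 142, 84) ((494.7684326171875, 249.11468505859375), (156.99700927734375, 96.8018569946289), 20.278104782104492)
pockets [[0.466  0.2396 0.015 ]
 [0.5382 0.2653 0.015 ]
 [0.5055 0.2655 0.015 ]]
```

View pics/w4.png

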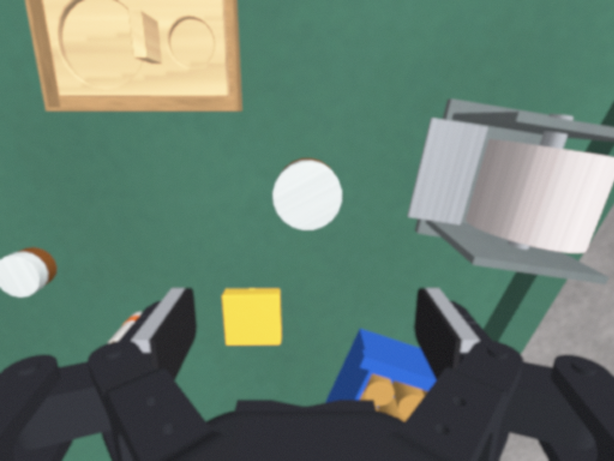

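The lid is at picture (307,195) and measures 62–64 mm, so the jar is at (0.6785,0.178). I'll grip along the insert's y axis to clear the rib, so I need to check which way the wrist can turn.

```bash
python3 -c "
from h import *
print(get_obs()['q'])"
```

```text
[1.44326083e+01 2.78208154e+01 3.75607248e+01 9.97387930e+01
 5.18634467e-03 8.40946503e+01]
```

Request:
{"op": "servo_tool", "data": {"moves": [[-0.1, 0.3, 0, 0.12], [-0.1, 0.3, 0, 0.24], [-0.1, 0.3, -1, 0.36], [-0.1, 0.3, -2, 0.48], [-0.1, 0.3, -3, 0.6], [-0.1, 0.3, -4, 0.72], [-0.1, 0.3, -5, 0.84], [-0.1, 0.3, -6, 0.96], [-0.1, 0.3, -7, 1.08], [-0.1, 0.3, -8, 1.2], [-0.1, 0.3, -9, 1.32], [-0.1, 0.3, -10, 1.44], [-0.1, 0.3, -10, 1.571], [-0.1, 0.3, -10, 1.571], [-0.1, 0.3, -10, 1.571]]}}

```text
time: 15.07
ee_pos: [0.6786, 0.1777, 0.0883]
tcp_rot: [-180.0, 0.0, -159.9]
wrist_force: [-0.0, -0.6, -0.4]
opening: 0.0856
grasp_force: 0.0
```

Request:
{"op": "servo_tool", "data": {"moves": [[0, 0, -2, 0], [0, 0, -4, 0], [0, 0, -6, 0], [0, 0, -8, 0], [0, 0, -9.5, 0], [0, 0, -10.5, 0], [0, 0, -11.3, 0], [0, 0, -11.3, 0], [0, 0, -11.3, 0]]}}

```text
time: 15.82
ee_pos: [0.6791, 0.1773, -0.0248]
tcp_rot: [-180.0, 0.0, -159.8]
wrist_force: [0.8, -0.7, 0.8]
opening: 0.0855
grasp_force: 0.0
```

```bash
python3 - <<'E'
from h import *
o=get_obs(); print(o['ee_pos'],o['tcp_rot'])
w=camera('wrist'); s=camera('side'); a=camera('scene')
print(proj(cam('side'),[.678,.178,.02]),proj(cam('scene'),[.678,.178,.02]))
save('p2',np.hstack([cv2.resize(w,(400,300)),cv2.resize(s[105:180,265:365],(400,300)),cv2.resize(a[145:235,295:415],(400,300))]),0.66)
E
```

```text
[ 0.6791475   0.17730172 -0.02478429] [-1.79996446e+02  3.09869341e-02 -1.59762010e+02]
[[312.88290816 157.02021747]] [[356.10305241 204.90285306]]
```

View pics/p2.png

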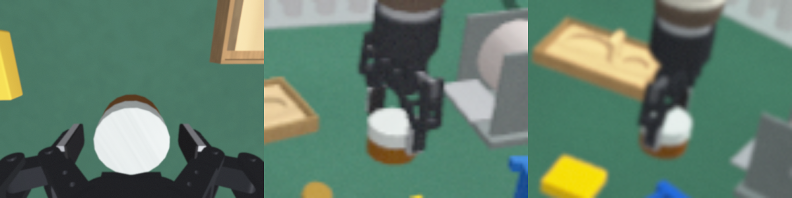

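Side picture: the open fingertips straddle the jar at about lid-bottom height (415,150), and the wrist picture shows it centred at (131,140). Closing.

Request:
{"op": "servo_tool", "data": {"moves": [[0, 0, 0, 0], [0, 0, 0, 0], [0, 0, 0, 0], [0, 0, 0, 0], [0, 0, 0, 0], [0, 0, 0, 0], [0, 0, 0, 0]], "claw": 1, "force": 40}}

```text
time: 16.55
ee_pos: [0.6795, 0.1773, -0.0244]
tcp_rot: [-180.0, 0.1, -159.7]
wrist_force: [-0.7, 1.0, 5.8]
opening: 0.0607
grasp_force: 43.9
```

Request:
{"op": "servo_tool", "data": {"moves": [[0, 0, 0.5, 0], [0, 0, 1.5, 0], [0, 0, 3, 0], [0, 0, 5, 0], [0, 0, 7.5, 0], [0, 0, 10, 0], [0, 0, 12, 0], [0, 0, 12, 0], [0, 0, 12, 0]]}}

```text
time: 17.3
ee_pos: [0.6797, 0.1773, 0.0961]
tcp_rot: [-180.0, 0.1, -159.7]
wrist_force: [0.0, -0.2, -1.7]
opening: 0.0604
grasp_force: 43.6
```

```bash
python3 - <<'E'
from m import *
o=get_obs(); print(o['ee_pos'],o['tcp_rot'],o['opening'],o['grasp_force'])
w=camera('wrist'); C=cam('wrist',o)
print(lid(w,C,.042+.12,(.678,.178)))
E
```

```text
[0.67968137 0.17732735 0.09610694] [-1.79985069e+02  1.40201235e-01 -1.59708996e+02] 0.06040276526646995 43.64189565181732
[((181, 205, 147, 137), 680.8, 182.5, 74.3, array([62.3, 62.8]))]
```

Request:
{"op": "servo_tool", "data": {"moves": [[-1, 0.3, 0, 0], [-3, 0.9, 0, 0], [-6, 1.7, 0, 0], [-9, 2.6, 0, 0], [-12, 3.5, 0, 0], [-15, 4.3, 0, 0], [-18, 5.2, 0, 0], [-20, 5.8, 0, 0], [-21.4, 6.2, 0, 0], [-21.4, 6.2, 0, 0], [-21.4, 6.2, -2, 0], [-21.4, 6.2, -4, 0], [-21.4, 6.2, -6, 0], [-21.4, 6.2, -6, 0], [-21.4, 6.2, -6, 0]]}}

```text
time: 18.6
ee_pos: [0.4641, 0.2384, 0.033]
tcp_rot: [-180.0, -0.2, -159.7]
wrist_force: [0.7, -0.1, -1.3]
opening: 0.0611
grasp_force: 44.0
```

```bash
python3 - <<'E'
from m import *
o=get_obs(); print(o['ee_pos'],o['tcp_rot'],o['opening'])
w=camera('wrist'); s=camera('side'); a=camera('scene')
zj=o['ee_pos'][2]+.0244
for n,im in(('side',s),('scene',a)):
    C=cam(n); p=[.4656,.239,zj]
    h=cv2.cvtColor(im,cv2.COLOR_RGB2HSV); m=cv2.inRange(h,(0,0,150),(179,50,255))
    print(n,proj(C,p))
save('p3',np.hstack([cv2.resize(w,(400,300)),cv2.resize(s[105:195,205:325],(400,300)),cv2.resize(a[105:195,270:390],(400,300))]),0.66)
E
```

```text
[0.46414541 0.23836603 0.03302714] [-179.96983374   -0.20091344 -159.72265876] 0.06112497847534295
side [[244.69701714 138.22923505]]
scene [[321.56091029 154.55096505]]
```

View pics/p3.png

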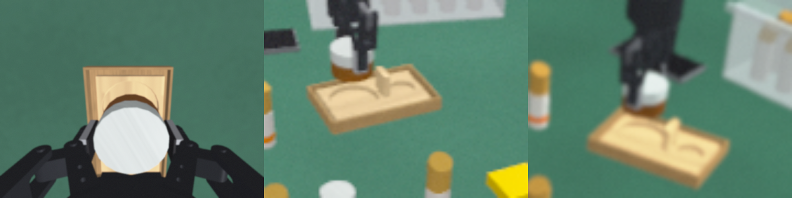

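The jar hangs level over the wide pocket, at (131,140) in the wrist picture and (350,60) in the side picture. Lowering.

Request:
{"op": "servo_tool", "data": {"moves": [[0.1, 0, -1, 0], [0.1, 0, -2, 0], [0.1, 0, -3, 0], [0.1, 0, -3.8, 0], [0.1, 0, -4.4, 0], [0.1, 0, -4.8, 0], [0.1, 0, -5, 0], [0.1, 0, -5, 0], [0.1, 0, -5, 0]]}}

```text
time: 19.5
ee_pos: [0.4661, 0.2392, -0.0152]
tcp_rot: [180.0, 0.0, -159.7]
wrist_force: [-0.7, 0.2, -0.8]
opening: 0.0609
grasp_force: 44.0
```

Request:
{"op": "servo_tool", "data": {"moves": [[0, 0, -0.1, 0], [0, 0, -0.2, 0], [0, 0, -0.2, 0], [0, 0, -0.2, 0]]}}

```text
time: 19.83
ee_pos: [0.466, 0.2392, -0.0173]
tcp_rot: [180.0, 0.0, -159.7]
wrist_force: [-1.1, -0.3, -1.3]
opening: 0.0611
grasp_force: 44.0
```

Request:
{"op": "servo_tool", "data": {"moves": [[0, 0, 0, 0], [0, 0, 0, 0], [0, 0, 0, 0], [0, 0, 0, 0], [0, 0, 0, 0]], "claw": 0.1}}

```text
time: 20.25
ee_pos: [0.4661, 0.2392, -0.0173]
tcp_rot: [180.0, 0.0, -159.7]
wrist_force: [-0.4, -0.4, 0.3]
opening: 0.0766
grasp_force: 0.0
```

Request:
{"op": "servo_tool", "data": {"moves": [[0, 0, 1, 0], [0, 0, 3, 0], [0, 0, 6, 0], [0, 0, 9, 0], [0, 0, 12, 0], [0, 0, 15, 0], [0, 0, 18, 0], [0, 0, 20, 0], [0, 0, 20, 0], [0, 0, 20, 0], [0, 0, 20, 0]]}}

```text
time: 21.17
ee_pos: [0.4658, 0.239, 0.1821]
tcp_rot: [-180.0, -0.0, -159.7]
wrist_force: [0.1, 0.8, -0.5]
opening: 0.0767
grasp_force: 0.0
```

```bash
python3 - <<'E'
from m import *
o=get_obs(); print(o['ee_pos'],o['tcp_rot'])
w=camera('wrist'); C=cam('wrist',o); np.save('w5',w)
print('jarL lid',lid(w,C,.049,(.4656,.239)))
print('jarS lid',lid(w,C,.030,(.441,-.0)), proj(C,[.441,0,.03]))
save('w5',w,1.2)
E
```

```text
[0.46578881 0.23904742 0.18214084] [-1.79994319e+02 -3.14642580e-02 -1.59705533e+02]
jarL lid [((224, 139, 61, 60), 464.6, 238.7, 64.0, array([62.3, 62.1]))]
jarS lid [((16, 35, 53, 50), 437.7, 4.2, 51.5, array([44.7, 50.9]))] [[37.42711485 62.1540623 ]]
```

View pics/w5.png

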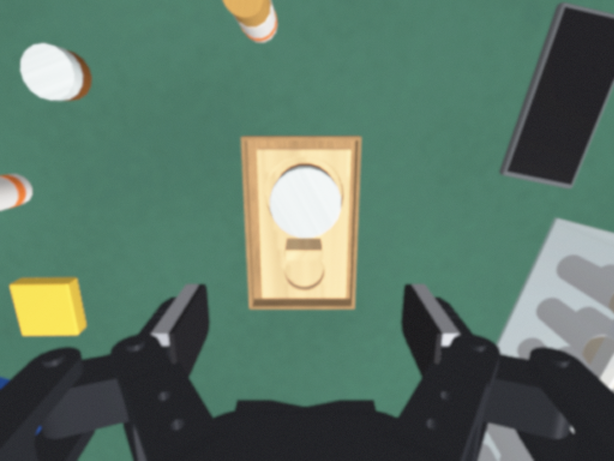

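The large jar stands in the wide pocket: lid at (305,201), centre (0.4646,0.2387). The small jar is at (55,72). Moving over it.

Request:
{"op": "servo_tool", "data": {"moves": [[-0.3, -3, 0, 0], [-0.6, -6, 0, 0], [-1, -9.5, 0, 0], [-1.4, -13, 0, 0], [-1.7, -16.5, 0, 0], [-2, -20, 0, 0], [-2.5, -23.8, 0, 0], [-2.5, -23.8, 0, 0], [-2.5, -23.8, 0, 0], [-2.5, -23.8, 0, 0], [-2.5, -23.8, 0, 0]], "claw": 0}}

```text
time: 22.13
ee_pos: [0.4409, 0.002, 0.182]
tcp_rot: [180.0, -0.0, -159.6]
wrist_force: [-0.4, -0.1, -0.0]
opening: 0.0855
grasp_force: 0.0
```

```bash
python3 - <<'E'
from m import *
o=get_obs(); print(o['ee_pos'],o['tcp_rot'])
w=camera('wrist'); C=cam('wrist',o)
print('jarS lid',lid(w,C,.030,(.441,0)))
E
```

```text
[0.44086839 0.00198366 0.18202205] [ 1.79969217e+02 -4.61867004e-02 -1.59648220e+02]
jarS lid [((233, 143, 42, 41), 438.1, 0.0, 45.7, array([44.3, 44.8]))]
```

Request:
{"op": "servo_tool", "data": {"moves": [[-0.2, -0.2, -3, 0], [-0.2, -0.2, -6, 0], [-0.2, -0.2, -9, 0], [-0.2, -0.2, -12, 0], [-0.2, -0.2, -15, 0], [-0.2, -0.2, -17, 0], [-0.2, -0.2, -19, 0], [-0.2, -0.2, -20.5, 0], [-0.2, -0.2, -21.3, 0], [-0.2, -0.2, -21.3, 0], [-0.2, -0.2, -21.3, 0], [-0.2, -0.2, -21.3, 0]]}}

```text
time: 23.18
ee_pos: [0.4397, -0.0005, -0.0294]
tcp_rot: [-180.0, 0.1, -159.7]
wrist_force: [0.4, -0.9, 0.1]
opening: 0.0851
grasp_force: 0.0
```

Request:
{"op": "servo_tool", "data": {"moves": [[0, 0, 0, 0], [0, 0, 0, 0], [0, 0, 0, 0], [0, 0, 0, 0], [0, 0, 0, 0], [0, 0, 0, 0], [0, 0, 0, 0], [0, 0, 0, 0]], "claw": 1, "force": 30}}

```text
time: 23.85
ee_pos: [0.4394, -0.0009, -0.0297]
tcp_rot: [-180.0, 0.1, -159.7]
wrist_force: [-0.9, -0.3, 5.5]
opening: 0.0429
grasp_force: 30.2
```

Request:
{"op": "servo_tool", "data": {"moves": [[0, 0, 0.5, 0], [0, 0, 1.5, 0], [0, 0, 3, 0], [0, 0, 5, 0], [0, 0, 7.5, 0], [0, 0, 10, 0], [0, 0, 13, 0], [0, 0, 14, 0], [0, 0, 14, 0], [0, 0, 14, 0]]}}

```text
time: 24.68
ee_pos: [0.4392, -0.0009, 0.1096]
tcp_rot: [-180.0, 0.0, -159.7]
wrist_force: [-0.5, 0.1, -0.2]
opening: 0.0432
grasp_force: 30.6
```

```bash
python3 - <<'E'
from m import *
o=get_obs(); print(o['ee_pos'],o['tcp_rot'],o['opening'],o['grasp_force'])
w=camera('wrist'); s=camera('side'); C=cam('wrist',o)
print('jarS lid',lid(w,C,.170,(.438,0)))
u=proj(cam('side'),[.438,0,.15])[0].astype(int); print(u)
save('p4',np.hstack([cv2.resize(w,(400,300)),cv2.resize(s[u[1]-45:u[1]+45,u[0]-60:u[0]+60],(400,300))]),0.9)
E
```

```text
[ 0.4391704  -0.00085155  0.10956548] [-1.79988785e+02  3.27706354e-02 -1.59707643e+02] 0.043222355509862885 30.55258333683014
jarS lid [((205, 214, 99, 98), 436.0, -2.3, 47.2, array([47. , 42.4]))]
[235 154]
```

View pics/p4.png

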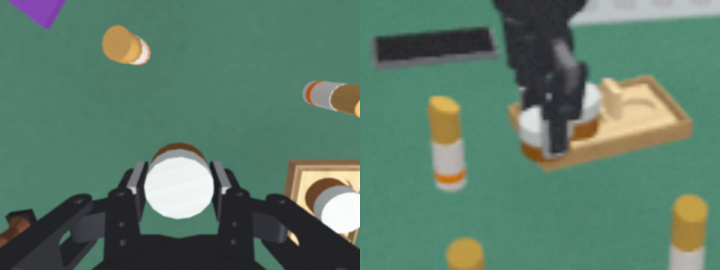

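The small jar is held level, with its lid at (180,185) in the wrist picture. Carrying it over the large jar.

Request:
{"op": "servo_tool", "data": {"moves": [[0.1, 1, 0, 0], [0.3, 3, 0, 0], [0.7, 6, 0, 0], [1, 9, 0, 0], [1.4, 12, 0, 0], [1.7, 15, 0, 0], [2, 18, 0, 0], [2.3, 20.5, 0, 0], [2.6, 22.7, 0, 0], [2.7, 24, 0, 0], [2.7, 24, 0, 0], [2.7, 24, -2, 0], [2.7, 24, -4, 0], [2.7, 24, -6, 0], [2.7, 24, -7, 0], [2.7, 24, -7, 0], [2.7, 24, -7, 0], [2.7, 24, -7, 0]]}}

```text
time: 26.28
ee_pos: [0.4665, 0.2391, 0.0408]
tcp_rot: [180.0, 0.1, -159.7]
wrist_force: [0.9, -0.1, -0.6]
opening: 0.0429
grasp_force: 30.6
```

```bash
python3 - <<'E'
from m import *
o=get_obs(); print(o['ee_pos'],o['tcp_rot'],o['opening'])
w=camera('wrist'); s=camera('side'); a=camera('scene'); C=cam('wrist',o)
u=proj(cam('side'),[.466,.239,.06])[0].astype(int);v=proj(cam('scene'),[.466,.239,.06])[0].astype(int)
f=lambda im,u:cv2.resize(im[u[1]-38:u[1]+37,u[0]-50:u[0]+50],(400,300))
save('p5',np.hstack([cv2.resize(w,(400,300)),f(s,u),f(a,v)]),0.66)
E
```

```text
[0.46651469 0.23912917 0.04081127] [ 1.79993097e+02  8.01572006e-02 -1.59726707e+02] 0.04294886510249707
```

View pics/p5.png

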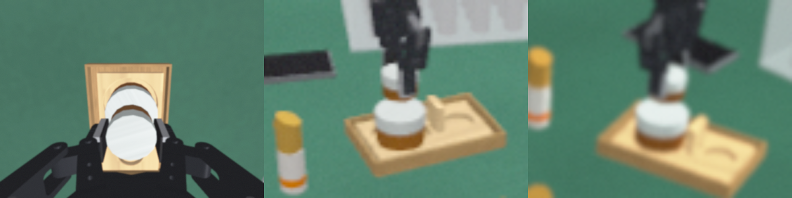

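The small jar sits centrally above the large one, side x 400 against 401. Setting it down.

Request:
{"op": "servo_tool", "data": {"moves": [[0, 0, -0.5, 0], [0, 0, -1, 0], [0, 0, -1.5, 0], [0, 0, -1.8, 0], [0, 0, -2, 0], [0, 0, -2.1, 0], [0, 0, -2.1, 0], [0, 0, -2.1, 0]]}}

```text
time: 27.1
ee_pos: [0.4659, 0.2391, 0.0194]
tcp_rot: [-180.0, 0.0, -159.7]
wrist_force: [-3.7, -2.7, 8.0]
opening: 0.0431
grasp_force: 31.3
```

Request:
{"op": "servo_tool", "data": {"moves": [[0, 0, 0, 0], [0, 0, 0, 0], [0, 0, 0, 0], [0, 0, 0, 0], [0, 0, 0, 0], [0, 0, 0, 0], [0, 0, 0, 0]], "claw": 0.2}}

```text
time: 27.68
ee_pos: [0.466, 0.2391, 0.0185]
tcp_rot: [-180.0, -0.0, -159.7]
wrist_force: [0.3, 0.6, -0.3]
opening: 0.0685
grasp_force: 0.0
```

Request:
{"op": "servo_tool", "data": {"moves": [[0, 0, 0.7, 0], [0, 0, 2, 0], [0, 0, 4, 0], [0, 0, 7, 0], [0, 0, 10, 0], [0, 0, 13, 0], [0, 0, 16, 0], [0, 0, 16, 0], [0, 0, 16, 0], [0, 0, 16, 0]]}}

```text
time: 28.52
ee_pos: [0.466, 0.2391, 0.1784]
tcp_rot: [-180.0, -0.0, -159.7]
wrist_force: [-1.1, -0.3, 0.2]
opening: 0.0683
grasp_force: 0.0
```

```bash
python3 - <<'E'
from m import *
o=get_obs(); print(o['ee_pos'],o['tcp_rot'])
w=camera('wrist'); C=cam('wrist',o); s=camera('side')
print('stack',lid(w,C,.079,(.4656,.239)))
print(proj(C,[.566,-.035,.09]))
u=proj(cam('side'),[.466,.239,.06])[0].astype(int)
save('w6',np.hstack([cv2.resize(w,(400,300)),cv2.resize(s[u[1]-38:u[1]+37,u[0]-50:u[0]+50],(400,300))]),0.9)
E
```

```text
[0.46596513 0.23914955 0.17838989] [-1.79998801e+02 -3.14303095e-03 -1.59705695e+02]
stack [((224, 139, 61, 62), 458.4, 236.3, 58.6, array([57.6, 55.6]))]
[[-72.6488297  180.52396651]]
```

View pics/w6.png

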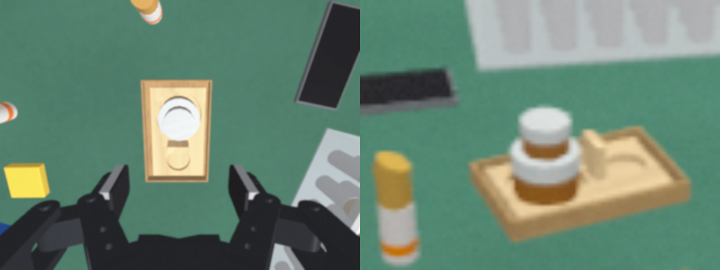

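The small jar stands centrally on the large one: side x 545 against 546, and level. Moving over the bottle.

Request:
{"op": "servo_tool", "data": {"moves": [[1.1, -3, 0, 0], [2.2, -6, 0, 0], [3.4, -9.3, 0, 0], [4.7, -12.6, 0, 0], [6, -16, 0, 0], [7.2, -19.4, 0, 0], [8.5, -23, 0, 0], [10.1, -27.4, 0, 0], [10.1, -27.4, 0, 0], [10.1, -27.4, 0, 0], [10.1, -27.4, 0, 0], [10.1, -27.4, 0, 0]], "claw": 0}}

```text
time: 29.62
ee_pos: [0.5664, -0.0338, 0.1781]
tcp_rot: [180.0, -0.0, -159.7]
wrist_force: [0.4, 0.3, 0.3]
opening: 0.0854
grasp_force: 0.0
```

```bash
python3 - <<'E'
from m import *
o=get_obs(); print(o['ee_pos'],o['tcp_rot'])
w=camera('wrist'); C=cam('wrist',o)
h=cv2.cvtColor(w,cv2.COLOR_RGB2HSV)
def bl(lo,hi,z,n):
    m=cv2.inRange(h,lo,hi); cs,_=cv2.findContours(m,cv2.RETR_EXTERNAL,cv2.CHAIN_APPROX_NONE)
    for c in cs:
        if cv2.contourArea(c)>60:
            P=(ray(C,c[:,0],z)[:,:2]*1000).astype(np.float32); r=cv2.minAreaRect(P)
            if np.hypot(r[0][0]-566,r[0][1]+35)<90: print(n,z,cv2.boundingRect(c),np.round(r[0],1),np.round(r[1],1),'circ',cv2.minEnclosingCircle(P))
bl((12,90,90),(26,255,255),.088,'cap'); bl((3,150,150),(11,255,255),.007,'band'); bl((0,0,165),(179,50,255),.03,'white')
save('w7',w,1.2)
E
```

```text
[ 0.56644693 -0.03381885  0.17814486] [ 1.79962256e+02 -4.73792620e-02 -1.59659640e+02]
cap 0.088 (246, 233, 50, 49) [632.6   7.9] [51.9 47.8] circ ((633.1097412109375, 8.02468490600586), 34.090545654296875)
cap 0.088 (246, 156, 34, 38) [558.5 -29.5] [31.8 30.6] circ ((558.1793823242188, -29.368133544921875), 17.278833389282227)
white 0.03 (248, 149, 28, 13) [551.  -30.9] [12.9 29. ] circ ((556.6362915039062, -28.79092025756836), 14.499479293823242)
```

View pics/w7.png

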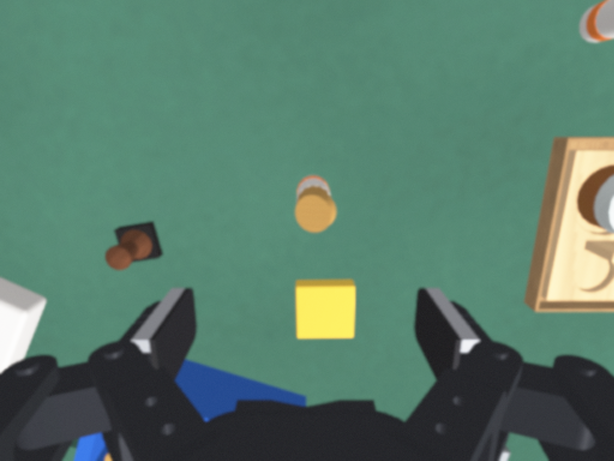

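The cap is at picture (315,212), which gives the bottle at about (0.560,-0.028). The notes at (325,309) are clear of it. I'll grip on the cap, about 65 mm up.

Request:
{"op": "servo_tool", "data": {"moves": [[-0.6, 0.5, 0, 0], [-0.6, 0.5, -2, 0], [-0.6, 0.5, -5, 0], [-0.6, 0.5, -8, 0], [-0.6, 0.5, -11, 0], [-0.6, 0.5, -13, 0], [-0.6, 0.5, -15, 0], [-0.6, 0.5, -16.3, 0], [-0.6, 0.5, -17.2, 0], [-0.6, 0.5, -17.2, 0], [-0.6, 0.5, -17.2, 0]]}}

```text
time: 30.58
ee_pos: [0.5611, -0.0294, 0.0072]
tcp_rot: [-180.0, 0.0, -159.7]
wrist_force: [0.1, -0.3, -0.1]
opening: 0.0852
grasp_force: 0.0
```

Request:
{"op": "servo_tool", "data": {"moves": [[0, 0, 0, 0], [0, 0, 0, 0], [0, 0, 0, 0], [0, 0, 0, 0], [0, 0, 0, 0], [0, 0, 0, 0], [0, 0, 0, 0], [0, 0, 0, 0], [0, 0, 0, 0]], "claw": 1, "force": 30}}

```text
time: 31.33
ee_pos: [0.5613, -0.0299, 0.007]
tcp_rot: [-180.0, 0.0, -159.7]
wrist_force: [-0.4, 0.1, 4.5]
opening: 0.0285
grasp_force: 30.5
```

Request:
{"op": "servo_tool", "data": {"moves": [[0, 0, 0.5, 0], [0, 0, 1.5, 0], [0, 0, 3, 0], [0, 0, 5, 0], [0, 0, 7.5, 0], [0, 0, 10, 0], [0, 0, 13, 0], [0, 0, 14, 0], [0, 0, 14, 0], [0, 0, 14, 0]]}}

```text
time: 32.17
ee_pos: [0.5611, -0.0299, 0.1464]
tcp_rot: [-180.0, 0.0, -159.7]
wrist_force: [-0.4, -0.5, -1.4]
opening: 0.0285
grasp_force: 30.3
```

```bash
python3 - <<'E'
from m import *
o=get_obs(); print(o['ee_pos'],o['tcp_rot'],o['opening'],o['grasp_force'])
w=camera('wrist'); s=camera('side');a=camera('scene')
P=np.array(o['ee_pos'])+[0,0,.02]
u=proj(cam('side'),P)[0].astype(int); v=proj(cam('scene'),P)[0].astype(int)
f=lambda im,u:cv2.resize(im[u[1]-45:u[1]+45,u[0]-60:u[0]+60],(400,300))
save('w8',np.hstack([cv2.resize(w,(400,300)),f(s,u),f(a,v)]),0.66)
E
```

```text
[ 0.56113614 -0.02986766  0.14640635] [-1.79990130e+02  1.89075658e-02 -1.59707335e+02] 0.0285257612808079 30.296644368208945
```

View pics/w8.png

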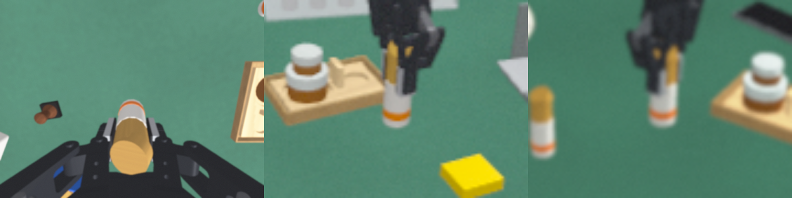

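The bottle is held upright: opening 28.5 mm, base at side (397,122). Carrying it over the narrow pocket.

Request:
{"op": "servo_tool", "data": {"moves": [[0, 1, 0, 0], [-0.2, 3, 0, 0], [-0.4, 6, 0, 0], [-0.6, 9, 0, 0], [-0.8, 12, 0, 0], [-1, 15, 0, 0], [-1.3, 18, 0, 0], [-1.6, 21, 0, 0], [-1.8, 24, 0, 0], [-2, 26.5, 0, 0], [-2.2, 28.5, 0, 0], [-2.2, 29.6, 0, 0], [-2.2, 29.6, 0, 0], [-2.2, 29.6, -2, 0], [-2.2, 29.6, -5, 0], [-2.2, 29.6, -8, 0], [-2.2, 29.6, -9.5, 0], [-2.2, 29.6, -9.5, 0], [-2.2, 29.6, -9.5, 0], [-2.2, 29.6, -9.5, 0]]}}

```text
time: 33.98
ee_pos: [0.5397, 0.2659, 0.0531]
tcp_rot: [180.0, 0.1, -159.7]
wrist_force: [0.4, -0.1, -1.1]
opening: 0.0287
grasp_force: 30.3
```

```bash
python3 - <<'E'
from m import *
o=get_obs(); print(o['ee_pos'],o['tcp_rot'],o['opening'])
zb=o['ee_pos'][2]-.007
for n in('side','scene'):
    im=camera(n); C=cam(n); 
    h=cv2.cvtColor(im,cv2.COLOR_RGB2HSV); m=cv2.inRange(h,(3,120,150),(13,255,255))
    # narrow-pocket expectation and band (centre ~8 mm up) expectation
    q=proj(C,[.5387,.266,zb]); b=proj(C,[.5387,.266,zb+.008])[0]
    cs,_=cv2.findContours(m,cv2.RETR_EXTERNAL,cv2.CHAIN_APPROX_NONE)
    print(n,'expect base',q.round(1),[cv2.boundingRect(c) for c in cs if cv2.contourArea(c)>8 and np.hypot(*(c[:,0].mean(0)-b))<30])
    u=b.astype(int); k=im[u[1]-45:u[1]+45,u[0]-60:u[0]+60].copy(); r=(q[0]-u+[60,45]).round().astype(int)
    k=cv2.resize(k,(480,360)); cv2.circle(k,tuple(int(v)*4+2 for v in r),2,(255,0,0),-1)
    p=((proj(C,[.5387,.266,.015])[0]-u+[60,45])*4).astype(int); cv2.circle(k,tuple(int(v) for v in p),2,(0,0,255),-1)
    save('z_'+n,k)
cv2.imwrite('pics/p9.png',cv2.resize(np.hstack([cv2.imread('pics/z_side.png'),cv2.imread('pics/z_scene.png')]),(800,300)))
E
```

```text
[0.5396607  0.26593437 0.05306249] [ 1.79994870e+02  8.96655933e-02 -1.59740700e+02] 0.028748163203215764
side expect base [[266.9 136.6]] []
scene expect base [[343.9 165.3]] [(341, 162, 9, 3)]
```

View pics/p9.png

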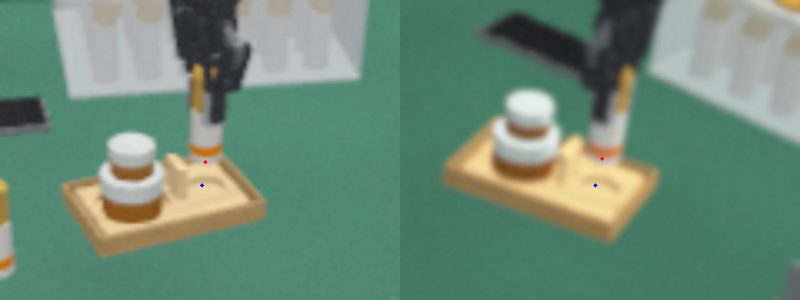

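Red is the expected bottle base and blue the expected pocket. The pocket ring looks a few px right of blue, so I'll re-measure it from the earlier wrist view w5.

```bash
python3 - <<'E'
from m import *
w=np.load('w5.npy'); C=cam('wrist',{'ee_pos':[.46578881,.23904742,.18214084],'tcp_rot':[-180,-.03,-159.7055]})
print(proj(C,[[.5387,.266,.015],[.5387+.0188,.266+.0069,.015],[.4955-.0703,.25-.026,.015],[.4955+.0703,.25+.026,.015]])*1.2)
print('pocket',ray(C,np.array([[304,289]])/1.2,.015), 'expected',[.5387+.0188,.266+.0069])
save('w9',w[100:270,190:320],3.5)
E
```

```text
[[304.81942525 272.16008719]
 [304.77322039 290.25974988]
 [304.77954055 150.04254566]
 [304.80220876 298.09743582]]
pocket [[0.5564481  0.27166902 0.015     ]] expected [0.5575, 0.27290000000000003]
```

View pics/w9.png

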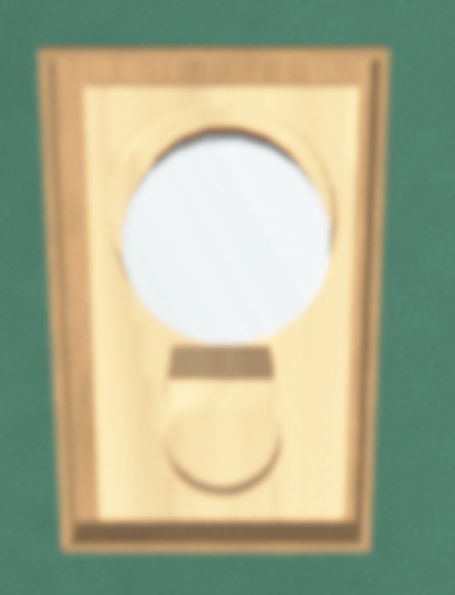

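In w5, the pocket's lower rim at (222,493) matches my estimate within about 1 mm, so the bottle is lined up. Lowering.

Request:
{"op": "servo_tool", "data": {"moves": [[0, 0, -0.6, 0], [0, 0, -1.2, 0], [0, 0, -1.8, 0], [0, 0, -2.4, 0], [0, 0, -2.9, 0], [0, 0, -3.3, 0], [0, 0, -3.6, 0], [0, 0, -3.8, 0], [0, 0, -3.8, 0], [0, 0, -3.8, 0]]}}

```text
time: 34.92
ee_pos: [0.5392, 0.2663, 0.014]
tcp_rot: [180.0, 0.0, -159.7]
wrist_force: [-0.2, -0.8, 2.4]
opening: 0.0285
grasp_force: 30.0
```

Request:
{"op": "servo_tool", "data": {"moves": [[0, 0, 0, 0], [0, 0, 0, 0], [0, 0, 0, 0], [0, 0, 0, 0], [0, 0, 0, 0], [0, 0, 0, 0], [0, 0, 0, 0], [0, 0, 0, 0]], "claw": 0.2}}

```text
time: 35.58
ee_pos: [0.539, 0.2661, 0.0135]
tcp_rot: [-180.0, -0.0, -159.7]
wrist_force: [-0.0, 0.2, -0.5]
opening: 0.0684
grasp_force: 0.0
```

Request:
{"op": "servo_tool", "data": {"moves": [[0, 0, 0.7, 0], [0, 0, 2, 0], [0, 0, 4, 0], [0, 0, 7, 0], [0, 0, 10, 0], [0, 0, 13, 0], [0, 0, 16, 0], [0, 0, 16, 0], [0, 0, 16, 0], [0, 0, 16, 0]]}}

```text
time: 36.42
ee_pos: [0.539, 0.2662, 0.174]
tcp_rot: [180.0, 0.0, -159.7]
wrist_force: [0.6, 0.2, -0.3]
opening: 0.068
grasp_force: 0.0
```

```bash
python3 - <<'E'
from h import *
w=camera('wrist'); o=get_obs(); print(o['ee_pos'],o['opening'],o['wrist_force'])
s=camera('side'); a=camera('scene')
f=lambda im,u:cv2.resize(im[u[1]-45:u[1]+45,u[0]-60:u[0]+60],(400,300))
u=proj(cam('side'),[.5,.25,.04])[0].astype(int);v=proj(cam('scene'),[.5,.25,.04])[0].astype(int)
save('end',np.hstack([cv2.resize(w,(400,300)),f(s,u),f(a,v)]),0.66)
E
```

```text
[0.53869859 0.26603596 0.17313567] 0.0681316292351404 [ 0.27668499  0.12621153 -0.58068995]
```

View pics/end.png

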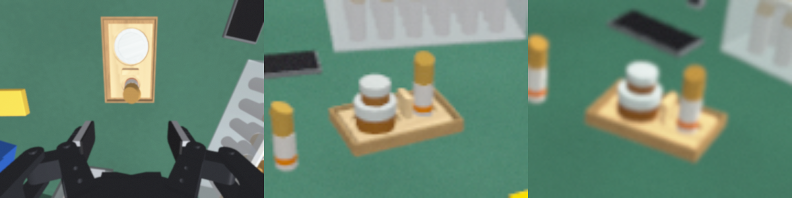

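Both fixed views show the bottle upright in the narrow pocket, at side (424,85) and scene (690,100). The stacked jars are intact and the gripper is clear. Handing in.

```bash
python3 -c "
from workcell import *
print(job_done())"
```

```text
the job is handed in; nothing more can be done
None
```

The gift set is packed and handed in at about 36 s: insert flat in the tray, large jar in the wide pocket, small jar centred on its lid, and bottle upright in the narrow pocket; the cameras showed this, but the judge returned no verdict.

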